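# Lay the litho stone to the fence and lock it

## Robot

A 6-joint arm with a two-finger parallel gripper is mounted at the origin on a cart in front of the work surface, level with it; the furniture and walls round the work are solid. World frame = base frame: x ahead of the robot, y to its left, z up, the work surface at z = 0. Lengths are in m, angles in degrees, forces in N, time in s.
With the tool pointing down it reaches from about 0.3 to 0.75 m from the base axis. Payload 8.5 kg.
Tool frame: the origin (TCP) lies at the very end of the fingers, on their centre line; the grasp point (between the pads) lies 19 mm behind it; z points along the fingers, y is the line along which they close (so a half turn about z gives the same grasp; the last joint's range is limited). The gripper opens to 85 mm and grips with 20 to 120 N. Pads are 22 mm wide; open, the fingers measure 114 mm over their backs; the gripper's body (76 mm by 85 mm) begins 54 mm behind the grasp point. The pads swing forward as they close: fully open they stand 13 mm farther back than shut.
Start: joints at [-85.331, 21.807, 74.336, -0, 83.858, -12.336], TCP at [0.161, -0.526, 0.231] pointing down, gripper open.
Joint ranges: [-178.18, 178.18], [-50.72, 133.34], [12.68, 142.11], [-81.47, 261.47], [9.98, 163.14], [-165.26, 165.26]. Speed limits (degrees/s): [136.94, 136.94, 180, 180, 180, 180].

## Interface

Orientations are given as a 3x3 rotation matrix whose columns are the frame's x, y, z axes.
In Python, from rig import env gives the robot as it stands.
- The arm moves only by the tool move_arm, never from a script. Its argument "plan" is a list of rows, each a list of 7 numbers: the turn, a rotation vector about the tool's x, y, z in degrees, then the shift along the tool's x, y, z in cm, then the gripper command: -1 is shut, 1 is fully open, values between are in proportion. In form: [[ax, ay, az, tx, ty, tz, jaw], ...]. A call has 1 to 5 rows; each row is the pose to reach, as a shift and turn from the pose commanded when the call began, along the tool's axes at that moment; what a row does not reach only later rows make up. A row lasts 1/10 s, in which the tool goes at most 50 mm and 8.59 degrees, less where a joint would pass 70% of its speed; a pose out of reach is approached as far as the arm can. A call with a gripper value outside its range is refused whole. The fingers move at their own pace and stop on an object; "squeeze" is the grip in N (left out, the last holds). Time passes only in rows, so rows that repeat a pose let the fingers close. It gives the time, the measured TCP pose, the force, the opening and the grip force at its end, in the units of the state.
- env.observe(): the state, without advancing time (a new reading comes with each control period).
- env.get_image(name): name is "side" or "top"; returns a dict with "color" (420x560x3 uint8, red, green, blue), "fov_y" (degrees; the focal length in pixels is half the picture's height over the tangent of half this angle, whatever the lens; pixels are square), "cx", "cy" (the principal point, pixels), "R" (3x3) and "t" (3): a world point X has camera coordinates R X + t. Camera axes: x right, y down, z forward; pixel columns grow to the right and rows downward; lengths in m; the calibration is good to about 2 mm. A picture is of the moment at which its call begins. There is no depth.
- env.close_job(): hands the job in; it is judged then, once.
Trained networks look in a picture, given as the dict that the camera call returned (one of the last four; its "shot" number tells which), for a name from the list of things; names that differ only in an ending like _2 or _b are one class to them, and where a whole thing is asked for, a point or a joint stands for the part that bears it (a point fixed in the world has none). Each returns a list of dicts, best first, with "conf" (0 to 1); they miss things now and then, are a little off and sometimes report something else, mostly with a low value. They report only what shows in the picture. A call takes as long as a camera call. They do not tell look-alikes from the thing itself.
- env.outline_of(target, picture): "mask" (420x560 bool, what is visible of it) and "bbox" ([centre column, centre row, width, height] in pixels, round what is visible of it).
- env.tip_of(target, picture): "pixel" ([column, row] in pixels: a listed point, or the origin of a listed thing).
The state is a dict: "time_s": time; "q": joint angles; "qvel": joint speeds; "joint_efforts": joint torques, N m; "position": TCP position; "tool_rot": TCP orientation; "ft_force": force on the tool from outside, world axes, zero at the start; "wrist_torque": the same for the moment, N m; "grip_width": finger opening in m; "gripper_force": force on a finger pad.
Only numpy, scipy, OpenCV 4.12 (cv2) and the standard library are available. Lean on these libraries where they do the work, as an engineer would, in place of code of your own. Each camera call takes 0.05 s, during which the arm holds its last target. There are 200 camera calls.

## Task

With the fingertips, push the heavy litho stone round on the proofing board, corner by corner and without lifting or tipping it, until its blue-marked side bears flat against the long back fence and its left end touches the short stop. Then push the turn-button round until it is fully closed across the front of the stone. Do not disturb the ink bottle, pot, eraser, brush and tubes lying about.

Things in the scene. Friction and masses are not known exactly. Their poses are not given: they have to be found in the camera images.
- board: plywood proofing board fixed on the table, 222 (its x) x 290 (its y) x 12 mm; origin: centre of its underside; +x points away from the robot to the fence, +y to the left. Brown oak fence, 22 mm high, along the back: inner face at x = +93 mm. Oak stop, 22 mm high, in the left back corner, x = +22 to +92 mm: inner face at y = +95 mm. Only the stone and the turn-button also lie on it
- stone: loose pale limestone block, 90 (its x) x 112 (its y) x 38 mm, about 0.9 kg, black leaf drawing on top and blue paint along its lay side, a long side, which is its +x side; origin: centre of its underside. It starts on the board turned anticlockwise (from above) by 35 to 80 degrees from its final attitude, where its axes agree with the board's
- lay_edge (a point): middle of the lower edge of the stone's blue-marked long side: 45 mm along the stone's +x from its origin
- home (a point): point fixed on the board where lay_edge lies when the stone is home: on the inner face of the fence, 56 mm (half the stone's length) to the right of the stop's inner face, at the height of the board's surface
- button (a joint): angle in rad of the oak turn-button: 0 = open, pointing along the board's -x (to the robot); 1.57 = closed, pointing along its -y across the stone's front, with 2.5 mm to spare before a stone that is home. Growing angle = anticlockwise from above: the nose swings from the robot's side to the right. Resists about 1 N at the knob, stays where it is left, stops by itself at 0 and 1.57
- button_pivot (a point): top of the turn-button's pivot screw, x = -10.5, y = +115 mm in the board's frame, 28 mm above the table. The oak bar is 22 mm wide, 14 mm thick, round-ended; its nose reaches 63 mm from the pivot; its top is 28 mm above the table
- button_knob (a point): middle of the upright brass knob on the turn-button, 46 mm from the pivot, 16 mm in diameter, 26 mm high; its top is 54 mm above the table, this point 42 mm above the table
- ink_blue: square dark blue ink bottle with a black cap, 38 x 38 x 52 mm, standing to the right of the board; origin under its centre; leave it alone
- pot_cream: small clear pot of cream pigment with a white lid, 40 mm across, 41 high, standing to the left of the board; origin under its centre; leave it alone
- rubber: white eraser in a blue sleeve, 22 x 52 x 12 mm, lying to the left of the board; origin under its centre; leave it alone
- tube_teal: crumpled teal paint tube, 48 x 154 x 36 mm, lying at the right of the table; origin under its centre; leave it alone
- tube_ochre: small crumpled ochre paint tube, 30 x 119 x 21 mm, lying at the right of the table; origin under its centre; leave it alone
- brush_red: thin round artist's brush with a red-brown handle, 190 mm long, lying at the right of the table; origin under its centre; leave it alone
There are look-alikes about, which are no part of the job. What is shaped like the stone but green is not meant.

How it is judged (in metres and radians):
On the way, in this order (a step that is already met when the one before it is completed fails the run):
1. the stone has been pushed into the corner of fence and stop, blue side to the fence, square to it within 0.1 rad and within 10 mm of both (x of lay_edge in the frame of board above 0.083 m and y of lay_edge in the frame of board above 0.029 m and angle between the x axis of stone and the x axis of board, either way round below 0.1 rad), for 0.2 s.
2. the turn-button is closed across the front of the stone (value of joint button above 1.45 rad), for 0.2 s.
At the end, for the whole second after the job is handed in: the stone lies flat on the board at rest, the middle of its blue side within 4 mm of the fence and within 5 mm of its home point, square to the fence within 0.035 rad (2 degrees), and the turn-button is closed to within 0.12 rad of its end stop (x of lay_edge in the frame of board above 0.089 m and horizontal distance between lay_edge and home below 0.005 m and angle between the x axis of stone and the x axis of board, either way round below 0.035 rad and z of stone in the frame of board below 0.015 m and value of joint button above 1.45 rad and linear speed of stone below 0.01 m/s); the robot touches nothing.
It fails at once if the stone is lifted off the board (z of stone in the frame of board above 0.02 m).
It fails at once if the stone is tipped (angle between stone's own z axis and vertical above 0.12 rad).
It fails at once if a bystander is displaced by more than 15 mm (distance of any of ink_blue, pot_cream, rubber, tube_teal, tube_ochre, brush_red from where it was at the start of the episode above 0.015 m).
It also fails if it takes over 67 s, if anything falls off the work surface, if the arm or the gripper's body presses on something with over 40 N, if the wrist force passes 120 N, or if a joint passes its speed limit or range.

## Working session

There is one attempt and no reset: what is moved stays moved. The work goes in short steps, Python scripts to look and compute and a tool call to move; the robot and the scene stay as the last step left them, time stands still between calls to the robot, and variables do not carry over. Pictures are saved under pics/ and viewed, at most 10 in all, crops included, and the job is handed in when it is done.

Besides the shell and the picture viewer there is one more tool, called after "Emit:" as name(argument=value, ...) on one line, values as JSON. move_arm: Moves the arm, as the interface text tells. Its arguments: {"type":"object","properties":{"plan":{"type":"array"},"squeeze":{"type":"number"}},"required":["plan"]}

```bash
mkdir -p pics; ls
cat > h.py <<'E'
import numpy as np, cv2
from rig import env
def ray(p,uv):
    f=p["color"].shape[0]/2/np.tan(np.radians(p["fov_y"])/2)
    d=np.array([(uv[0]-p["cx"])/f,(uv[1]-p["cy"])/f,1.]); R=np.array(p["R"]);t=np.array(p["t"])
    return -R.T@t, R.T@d
def at(p,uv,z):
    c,d=ray(p,uv); return c+d*(z-c[2])/d[2]
def proj(p,X):
    f=p["color"].shape[0]/2/np.tan(np.radians(p["fov_y"])/2)
    X=np.atleast_2d(X); c=X@np.array(p["R"]).T+np.array(p["t"])
    return np.c_[f*c[:,0]/c[:,2]+p["cx"], f*c[:,1]/c[:,2]+p["cy"]]
E
python3 - <<'E'
from h import *
np.set_printoptions(precision=4,suppress=True)
ims=[]
for n in("top","side"):
    p=env.get_image(n); ims.append(p["color"]); cv2.imwrite(f"pics/{n}0.png",p["color"][:,:,::-1])
    print(n,p["fov_y"],p["cx"],p["cy"],(-np.array(p["R"]).T@p["t"]), [k for k in p if k not in("color",)])
    for k in("stone","button","board","ink_blue","pot_cream","rubber","tube_teal","tube_ochre","brush_red"):
        for o in env.tip_of(k,p)[:3]: print(k,np.round(o["pixel"]),round(o["conf"],2),at(p,o["pixel"],0)[:2])
    for k,z in(("lay_edge",.012),("home",.012),("button_pivot",.028),("button_knob",.042)):
        for o in env.tip_of(k,p)[:3]: print(k,np.round(o["pixel"]),round(o["conf"],2),at(p,o["pixel"],z)[:2])
E
```

```text
pics
top 45.93919494698869 271.1200427324774 210.6618577317053 [0.3025 0.012  1.3477] ['fov_y', 'cx', 'cy', 'R', 't', 'shot']
stone [268. 223.] 0.6 [0.4795 0.0147]
stone [132. 244.] 0.58 [0.4289 0.3859]Traceback (most recent call last):
  File "<stdin>", line 8, in <module>
ValueError: it knows: board, brush_red, button_knob, button_pivot, home, ink_blue, lay_edge, pot_cream, rubber, stone, tube_ochre, tube_teal
```

View pics/top0.png

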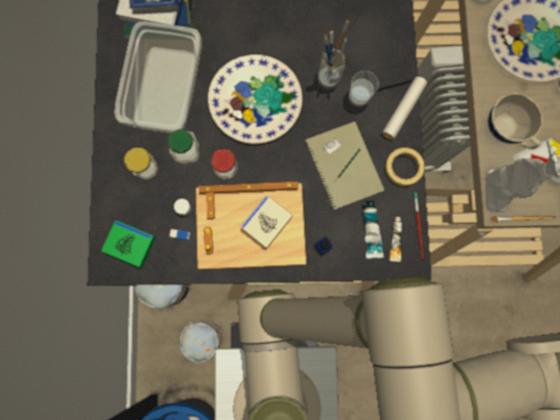

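Top view: the board is at about (250,227), with the pale stone at (268,222). The green look-alike is at (128,244). The button's knob is at about (208,235), pointing toward the robot. The white-lidded pot is at (181,206), the eraser at (180,235), the ink bottle at (323,245), and the tubes and brush at columns 373–420.

Run:
```python
from h import *
np.set_printoptions(precision=4,suppress=True)
for n in("top","side"):
    p=env.get_image(n); cv2.imwrite(f"pics/{n}0.png",p["color"][:,:,::-1])
    if n=="top": cv2.imwrite("pics/crop.png",cv2.resize(p["color"][165:285,160:350,::-1],None,fx=4,fy=4,interpolation=cv2.INTER_CUBIC))
    for k in("stone","board","ink_blue","pot_cream","rubber","tube_teal"):
        for o in env.tip_of(k,p)[:2]: print(k,np.round(o["pixel"],1),round(o["conf"],2),at(p,o["pixel"],.012 if k=="stone" else 0)[:2])
    for k,z in(("lay_edge",.012),("home",.012),("button_pivot",.028),("button_knob",.042)):
        for o in env.tip_of(k,p)[:3]: print(k,np.round(o["pixel"],1),round(o["conf"],2),at(p,o["pixel"],z)[:2])
```

```text
stone [266.  223.2] 0.88 [0.478 0.019]
stone [132.7 240.9] 0.59 [0.4366 0.3798]
board [252.4 210.2] 0.71 [0.5164 0.0559]
board [250.7 224.7] 0.64 [0.4762 0.0611]
ink_blue [326.3 245.1] 0.78 [ 0.4163 -0.1441]
ink_blue [233.7 194.2] 0.54 [0.5622 0.107 ]
pot_cream [185.2 209.2] 0.74 [0.5226 0.2408]
rubber [177.2 236.6] 0.67 [0.4473 0.2621]
tube_teal [370.2 225.8] 0.79 [ 0.4669 -0.2664]
lay_edge [251.6 212.5] 0.92 [0.5081 0.0577]
lay_edge [137.2 230.9] 0.67 [0.4636 0.3683]
home [234.5 192. ] 0.86 [0.5659 0.1039]
home [369.7 230.9] 0.23 [ 0.4516 -0.2619]
button_pivot [205.6 232.4] 0.56 [0.4541 0.181 ]
button_pivot [419.3 223.8] 0.24 [ 0.4664 -0.3929]
button_knob [206.5 248.4] 0.51 [0.4101 0.1768]
stone [288.7 214.9] 0.57 [0.4851 0.0277]
stone [375.  144.6] 0.57 [0.4336 0.3963]
board [294.8 209.2] 0.76 [0.4747 0.0572]
ink_blue [227.7 229. ] 0.65 [ 0.4175 -0.1425]
ink_blue [286.1 215.9] 0.35 [0.4785 0.023 ]
pot_cream [359.1 192.5] 0.53 [0.538  0.2514]
tube_teal [197.6 261.6] 0.73 [ 0.4567 -0.2661]
lay_edge [300.7 216.4] 0.96 [0.5091 0.0541]
lay_edge [376.1 155.7] 0.88 [0.4683 0.3724]
home [325.1 224.1] 0.56 [0.5697 0.0983]
button_pivot [329.9 185.5] 0.63 [0.48   0.1813]
button_knob [317.6 168.3] 0.52 [0.4167 0.1808]
```

View pics/side0.png

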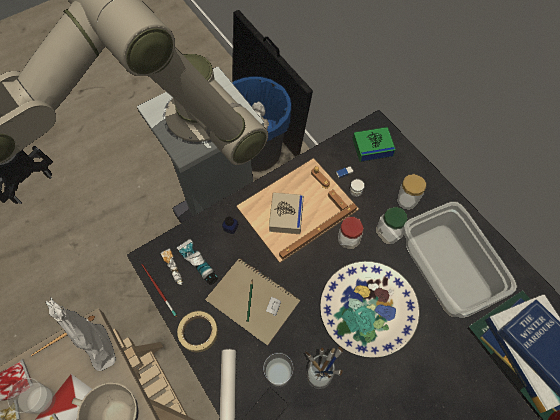

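View pics/crop.png

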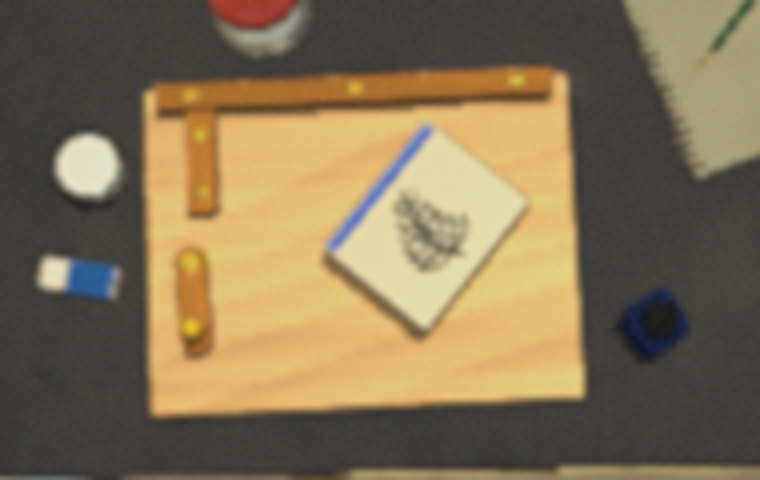

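The crop shows the pale stone with its blue side facing up and left. Its top corners are at (428,125), (528,205), (423,332) and (328,248). The board corners are at (145,92), (568,72), (584,398) and (152,415). The only look-alike is the green block at (128,244), which I reject for its colour.

```bash
cat >> h.py <<'E'
from scipy.optimize import least_squares
def c2(th): c,s=np.cos(th),np.sin(th); return np.array([[c,-s],[s,c]])
def fit(local,world,w0=0):
    r=least_squares(lambda q:(local@c2(q[2]).T+q[:2]-world).ravel(),[*world.mean(0),w0]); return r.x, np.abs(r.fun).max()
def stone_top(p,pred,dom=14):
    # pred: predicted top quad polygon px; segment the pale top + blue near
    img=p["color"].astype(int)
    return img
E
python3 - <<'E'
from h import *
np.set_printoptions(precision=4,suppress=True)
p=env.get_image("top")
cv=lambda a:(np.array(a)+.5)/4-.5+[160,165]
W=lambda a,z:np.array([at(p,u,z)[:2] for u in cv(a)])
bw=W([(147,92),(568,72),(584,398),(152,415)],.012)
bl=np.array([(111,145),(111,-145),(-111,-145),(-111,145)])/1e3
b,e=fit(bl,bw); print("board",b,np.degrees(b[2]),e)
sw=W([(428,125),(528,205),(423,332),(328,248)],.05)
sl=np.array([(45,-56),(-45,-56),(-45,56),(45,56)])/1e3
s,e2=fit(sl,sw,1.); print("stone",s,np.degrees(s[2]),e2, np.degrees(s[2]-b[2]))
B=lambda x:np.array(x)@c2(b[2]).T+b[:2]
print("home",B([.093,.039]),"pivot",B([-.0105,.115]),"knob",B([-.0565,.115]),"lay",c2(s[2])@[.045,0]+s[:2])
# stone in board
print("stone in board",c2(-b[2])@(s[:2]-b[:2]))
print("corners in board",(sl@c2(s[2]).T+s[:2]-b[:2])@c2(b[2]))
o=env.observe(); print(o["position"],o["tool_rot"],o["time_s"],o["ft_force"],o["grip_width"])
kn=W([(190,328)],.054); pv=W([(190,261)],.028); print("knob meas",kn,"pivot meas",pv)
print(W([(62,165),(40,275),(120,300)],.02),W([(690,295),(620,320),(650,360)],.02))
E
```

```text
board [0.4734 0.0616 0.0227] 1.3008106526916317 0.0010886250239260375
stone [0.4778 0.0178 0.8618] 49.37618745887359 0.005200368265176461 48.07537680618196
home [0.5655 0.1027] pivot [0.4603 0.1763] knob [0.4143 0.1753] lay [0.5071 0.052 ]
stone in board [ 0.0034 -0.0439]
corners in board [[ 0.0751 -0.0478]
 [ 0.015  -0.1148]
 [-0.0683 -0.0399]
 [-0.0082  0.027 ]]
[ 0.1609 -0.5259  0.2313] [[ 0.9563  0.2925  0.    ]
 [ 0.2925 -0.9563  0.    ]
 [ 0.     -0.     -1.    ]] 1.25 [-0.9721  0.1514 -0.8203] 0.08515631030396413
knob meas [[0.4137 0.1737]] pivot meas [[0.4608 0.1769]]
[[0.529  0.2648]
 [0.4542 0.2788]
 [0.4363 0.2249]] [[ 0.4324 -0.1581]
 [ 0.4165 -0.1105]
 [ 0.3893 -0.1297]]
```

```bash
cat >> h.py <<'E'
BOARD=np.array([.4734,.0616,.0227])
SL=np.array([(45,-56),(-45,-56),(-45,56),(45,56)])/1e3
def toB(x): return (np.array(x)[...,:2]-BOARD[:2])@c2(BOARD[2])
def fromB(x): return np.array(x)@c2(BOARD[2]).T+BOARD[:2]
def corners(s): return SL@c2(s[2]).T+s[:2]
def stone_pose(p,s0):
    """silhouette fit: pale/blue pixels within the board against the projected block"""
    hsv=cv2.cvtColor(p["color"],cv2.COLOR_RGB2HSV).astype(int)
    roi=np.zeros(hsv.shape[:2],np.uint8)
    q=np.array([(105,140),(105,-140),(-105,-140),(-105,140)])/1e3
    cv2.fillPoly(roi,[proj(p,np.c_[fromB(q),np.full(4,.03)]).astype(int)],1)
    m=((hsv[...,1]<75)&(hsv[...,2]>90)|((hsv[...,0]>95)&(hsv[...,0]<130)&(hsv[...,1]>60)))&(roi>0)
    m=cv2.morphologyEx(m.astype(np.uint8),cv2.MORPH_OPEN,np.ones((3,3)))
    m=cv2.morphologyEx(m,cv2.MORPH_CLOSE,np.ones((5,5)))
    g=cv2.GaussianBlur(m.astype(np.float32),(0,0),.7)
    def cost(s):
        c=corners(s); P=np.r_[np.c_[c,np.full(4,.012)],np.c_[c,np.full(4,.05)]]
        h=cv2.convexHull(proj(p,P).astype(np.float32))
        k=np.zeros(m.shape,np.uint8); cv2.fillPoly(k,[np.round((h)*256).astype(np.int32)],255,cv2.LINE_AA,8)
        return float(((cv2.GaussianBlur(k.astype(np.float32)/255,(0,0),.7)-g)**2).sum())
    from scipy.optimize import minimize
    best=min((minimize(lambda d:cost(np.array(s0)+d*[.01,.01,.1]),[0,0,a],method="Nelder-Mead",options=dict(xatol=.01,fatol=.01,initial_simplex=np.array([[0,0,a],[1,0,a],[0,1,a],[0,0,a+1.]]))) for a in(-1,0,1)),key=lambda r:r.fun)
    return np.array(s0)+best.x*[.01,.01,.1],best.fun,int(m.sum())
def rel(xy,z,yaw):
    """tool-frame (az deg, tx,ty,tz cm) from now to TCP xy,z with tool x at yaw (deg)"""
    o=env.observe(); R=np.array(o["tool_rot"]); d=R.T@(np.array([*xy,z])-o["position"])
    y0=np.degrees(np.arctan2(R[1,0],R[0,0]))
    return np.round([-((yaw-y0+180)%360-180),*(d*100)],2)
E
python3 - <<'E'
from h import *
np.set_printoptions(precision=4,suppress=True)
for n in("top","side"):
    s,f,m=stone_pose(env.get_image(n),[.4778,.0178,.8618]); print(n,s,np.degrees(s[2]),f,m)
    if n=="top":
        n_=c2(s[2])@[1,0]; t=c2(s[2])@[0,1]
        P=s[:2]-.076*n_+.008*t; print(P,rel(P,.15,np.degrees(s[2])))
E
```

```text
top [0.4837 0.0183 0.9335] 53.484300759606995 123.68246459960938 1335
[ 0.4321 -0.038 ] [-36.48  40.2  -38.72   8.13]
side [0.4703 0.0297 0.8688] 49.77745863483473 270.1027526855469 950
```

Emit:
move_arm(plan=[[0,0,0,3,-3,0.7,0.18],[0,0,0,6,-6,1.4,0.18],[0,0,0,9,-9,2,0.18],[0,0,0,11.5,-11.5,2.7,0.18],[0,0,0,13.2,-13.1,3.3,0.18]], squeeze=40)

```text
time_s: 1.85
position: [0.2495, -0.3599, 0.1982]
tool_rot: [[0.956, 0.293, 0.0], [0.293, -0.956, 0.0], [0.0, -0.0, -1.0]]
ft_force: [0.3, -1.2, -0.1]
grip_width: 0.0503
gripper_force: 0.0
```

Emit:
move_arm(plan=[[0,0,0,3,-3,0.7,0.18],[0,0,0,6,-6,1.4,0.18],[0,0,0,9,-9,2,0.18],[0,0,0,11.5,-11.5,2.7,0.18],[0,0,0,13.2,-13.1,3.3,0.18]])

```text
time_s: 2.35
position: [0.3372, -0.1961, 0.1652]
tool_rot: [[0.956, 0.294, 0.0], [0.294, -0.956, -0.0], [0.0, 0.0, -1.0]]
ft_force: [-0.2, -0.6, 0.2]
grip_width: 0.0507
gripper_force: 0.0
```

Emit:
move_arm(plan=[[0,0,-6,3,-3,0.7,0.18],[0,0,-13,6,-6,1.4,0.18],[0,0,-20,9,-9,2,0.18],[0,0,-27,11.5,-11.5,2.7,0.18],[0,0,-33.5,13.2,-13.1,3.3,0.18]])

```text
time_s: 2.85
position: [0.4253, -0.0322, 0.1322]
tool_rot: [[0.631, 0.776, 0.0], [0.776, -0.631, 0.0], [0.0, 0.0, -1.0]]
ft_force: [-0.1, -0.6, 0.8]
grip_width: 0.0501
gripper_force: 0.0
```

Run:
```python
from h import *
np.set_printoptions(precision=4,suppress=True)
o=env.observe(); print(o["time_s"],o["position"],o["grip_width"],o["ft_force"],o["q"])
print(rel((.4255,-.0336),.02,50.5))
S=[.480,.020,np.radians(50.5)]
vs=[]
for n in("top","side"):
    p=env.get_image(n); I=p["color"][:,:,::-1].copy()
    c=corners(S)
    u0,v0=(180,170) if n=="top" else (230,150)
    I=cv2.resize(I[v0:v0+120,u0:u0+160],None,fx=5,fy=5,interpolation=cv2.INTER_CUBIC)
    P=proj(p,np.c_[c,np.full(4,.05)]); cv2.polylines(I,[np.round((P-[u0,v0]+.5)*5-.5).astype(int)],True,(0,0,255),1)
    b=fromB(np.array([(93,95),(93,-130),(93,95),(0,95)])/1e3); P=proj(p,np.c_[b,np.full(4,.012)]); cv2.polylines(I,[np.round((P-[u0,v0]+.5)*5-.5).astype(int)],False,(255,0,0),1)
    vs.append(I)
cv2.imwrite("pics/ov1.png",cv2.resize(np.vstack(vs),None,fx=.5,fy=.5,interpolation=cv2.INTER_AREA) if 0 else vs[0]); cv2.imwrite("pics/ov2.png",vs[1])
```

```text
2.85 [ 0.4253 -0.0322  0.1322] 0.050128329082965745 [-0.1282 -0.6358  0.8007] [-20.3287  16.1333 102.0312   0.0116  61.8136  18.7707]
[ 0.4  -0.1   0.1  11.22]
```

View pics/ov2.png

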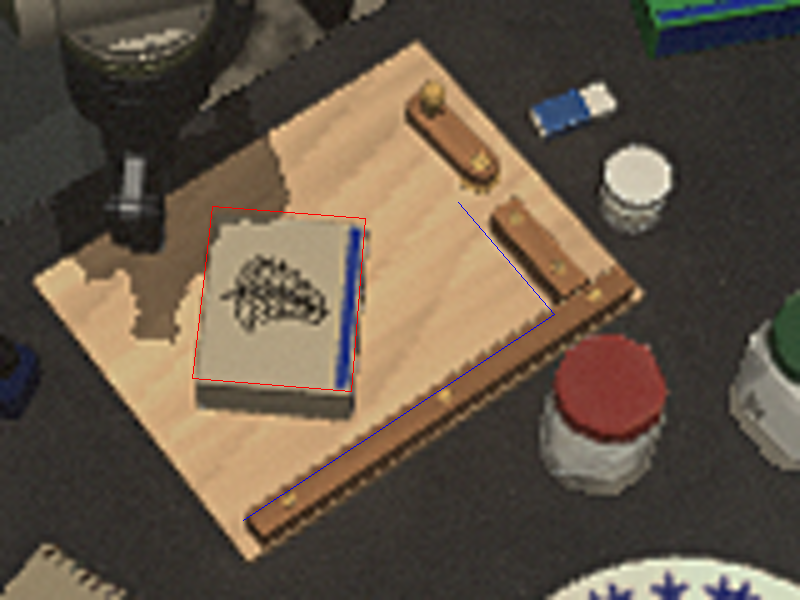

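The side view shows the stone's top close to my overlay at (195–365, 210–390), with the gripper over its front side. Descending now.

Emit:
move_arm(plan=[[0,0,0,0,0,3,0.18],[0,0,0,0,0,6,0.18],[0,0,0,0,0,8.5,0.18],[0,0,0,0,0,10.3,0.18],[0,0,0,0,0,11.2,0.18]])

```text
time_s: 3.45
position: [0.4241, -0.0348, 0.0193]
tool_rot: [[0.637, 0.77, -0.002], [0.77, -0.637, 0.0], [-0.001, -0.001, -1.0]]
ft_force: [0.4, 0.2, -0.3]
grip_width: 0.0506
gripper_force: 0.0
```

Emit:
move_arm(plan=[[0,0,0,0.4,0,0,0.18],[0,0,0,0.8,0,0,0.18],[0,0,0,1.2,0,0,0.18],[0,0,0,1.6,0,0,0.18],[0,0,0,2,0,0,0.18]])

```text
time_s: 3.95
position: [0.4378, -0.0186, 0.0208]
tool_rot: [[0.636, 0.772, 0.001], [0.772, -0.636, -0.0], [0.0, 0.001, -1.0]]
ft_force: [0.2, 0.5, -0.5]
grip_width: 0.0502
gripper_force: 0.0
```

Emit:
move_arm(plan=[[0,0,0,0.2,0,0,0.18],[0,0,0,0.4,0,0,0.18],[0,0,0,0.6,0,0,0.18]])

```text
time_s: 4.25
position: [0.4408, -0.0147, 0.0207]
tool_rot: [[0.636, 0.772, -0.001], [0.772, -0.636, -0.001], [-0.001, 0.0, -1.0]]
ft_force: [-4.7, -5.8, 5.7]
grip_width: 0.0502
gripper_force: 4.2
```

Emit:
move_arm(plan=[[0,0,2.4,0.27,-0.23,0,0.18],[0,0,4.8,0.55,-0.45,0,0.18],[0,0,7.2,0.83,-0.65,0,0.18],[0,0,9.6,1.13,-0.85,0,0.18],[0,0,12,1.43,-1.03,0,0.18]])

```text
time_s: 4.75
position: [0.4414, 0.0033, 0.0205]
tool_rot: [[0.783, 0.622, -0.002], [0.622, -0.783, -0.001], [-0.002, -0.001, -1.0]]
ft_force: [-4.7, -4.0, 5.0]
grip_width: 0.0503
gripper_force: 3.2
```

Emit:
move_arm(plan=[[0,0,2.4,0.27,-0.23,0,0.18],[0,0,4.8,0.55,-0.45,0,0.18],[0,0,7.2,0.83,-0.65,0,0.18],[0,0,9.6,1.13,-0.85,0,0.18],[0,0,12,1.43,-1.03,0,0.18]])

```text
time_s: 5.25
position: [0.4457, 0.0205, 0.0204]
tool_rot: [[0.895, 0.446, -0.003], [0.446, -0.895, -0.0], [-0.003, -0.001, -1.0]]
ft_force: [-5.8, -4.2, 5.1]
grip_width: 0.0507
gripper_force: 3.7
```

```bash
cat >> h.py <<'E'
def netpose():
    for n in("top","side"):
        p=env.get_image(n); r=[]
        for k in("stone","lay_edge"):
            for o in env.tip_of(k,p)[:3]:
                w=at(p,o["pixel"],.012)[:2]
                if abs(toB(w)).max()<.15: print(n,k,round(o["conf"],2),"board mm",np.round(toB(w)*1e3,1)); break
        m=[o for o in env.outline_of("stone",p) if abs(toB(at(p,o["bbox"][:2],.03))).max()<.15][:1]
        for o in m:
            r=cv2.minAreaRect(np.argwhere(o["mask"])[:,::-1].astype(np.float32)); print(n,"mask",int(o["mask"].sum()))
    return p
def crop(p,name,S=None,u0=230,v0=150):
    I=cv2.resize(p["color"][v0:v0+120,u0:u0+160,::-1],None,fx=5,fy=5,interpolation=cv2.INTER_CUBIC)
    def dr(w,z,col,cl):
        P=proj(p,np.c_[w,np.full(len(w),z)]); cv2.polylines(I,[np.round((P-[u0,v0]+.5)*5-.5).astype(int)],cl,col,1)
    if S is not None: dr(corners(S),.05,(0,0,255),True)
    dr(fromB(np.array([(93,95),(93,-130),(93,95),(0,95)])/1e3),.012,(255,0,0),False)
    cv2.imwrite("pics/"+name,I)
E
python3 - <<'E'
from h import *
o=env.observe();R=np.array(o["tool_rot"]); x=R[:2,0];x/=np.linalg.norm(x); t=np.array([-x[1],x[0]])
s=o["position"][:2]+.056*x-.008*t; S=[*s,np.arctan2(x[1],x[0])]; print("pred board mm",toB(s)*1e3,np.degrees(S[2]))
p=netpose(); crop(p,"a1.png",S)
E
```

```text
pred board mm [ 25.49826716 -23.9350548 ] 26.458075131161586
top mask 174
side stone 0.73 board mm [ 21.8 -13.9]
side lay_edge 0.61 board mm [67.5 -1.9]
side mask 1286
```

View pics/a1.png

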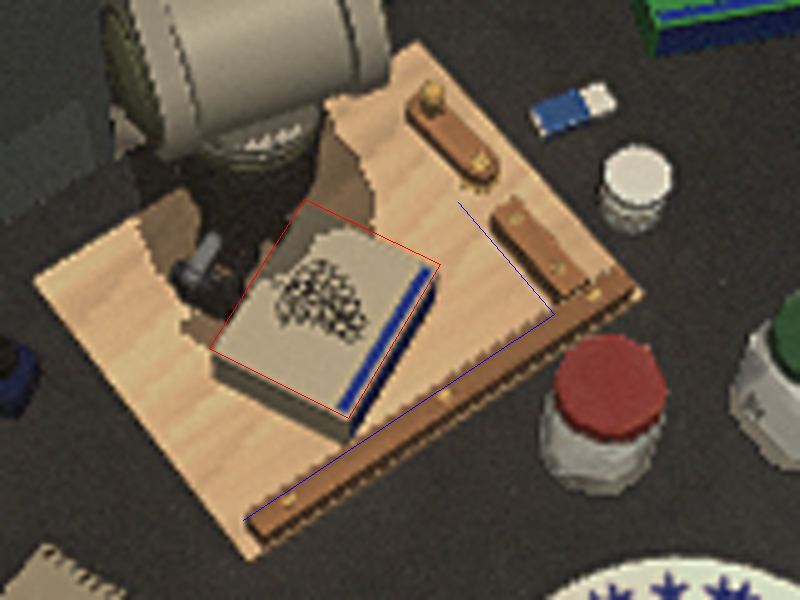

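The gripper is tracking the stone flush on its front face, and the stone has 25° left to turn. I'm using a tighter turning centre so its leading corner stays clear of the fence.

Emit:
move_arm(plan=[[0,0,2.5,0.24,-0.24,0,0.18],[0,0,5,0.48,-0.47,0,0.18],[0,0,7.5,0.74,-0.69,0,0.18],[0,0,10,1.0,-0.89,0,0.18],[0,0,12.5,1.28,-1.09,0,0.18]])

```text
time_s: 6.15
position: [0.4525, 0.036, 0.0203]
tool_rot: [[0.971, 0.241, -0.003], [0.241, -0.971, 0.0], [-0.003, -0.001, -1.0]]
ft_force: [-5.2, -0.9, 2.9]
grip_width: 0.0503
gripper_force: 2.7
```

Emit:
move_arm(plan=[[0,0,2.5,0.24,-0.24,0,0.18],[0,0,5,0.48,-0.47,0,0.18],[0,0,7.5,0.74,-0.69,0,0.18],[0,0,10,1.0,-0.89,0,0.18],[0,0,12.5,1.28,-1.09,0,0.18]])

```text
time_s: 6.65
position: [0.462, 0.0499, 0.0203]
tool_rot: [[1.0, 0.025, -0.003], [0.025, -1.0, 0.0], [-0.003, -0.0, -1.0]]
ft_force: [-5.9, -1.0, 5.2]
grip_width: 0.0503
gripper_force: 3.1
```

Run:
```python
from h import *
o=env.observe();R=np.array(o["tool_rot"]); x=R[:2,0];x/=np.linalg.norm(x); t=np.array([-x[1],x[0]])
s=o["position"][:2]+.056*x-.008*t; S=[*s,np.arctan2(x[1],x[0])]; print("pred board mm",toB(s)*1e3,np.degrees(S[2]),"tcp",toB(o["position"])*1e3)
p=netpose(); crop(p,"a2.png",S)
```

```text
pred board mm [ 44.34578568 -19.34206213] 1.446075114682274 tcp [-11.67434401 -11.48425899]
top stone 0.66 board mm [ -5.6 124.3]
top mask 240
side stone 0.67 board mm [ 45.6 -15.1]
side lay_edge 0.89 board mm [ 91.7 -24.8]
side mask 1306
```

View pics/a2.png

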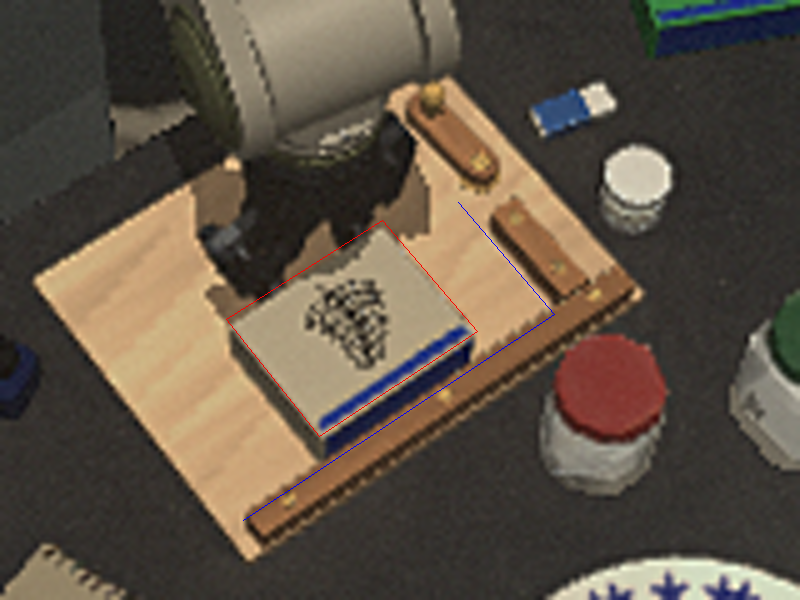

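The stone is now square, about 3 mm off the fence. Next I back off, lift, and go round to its right end with the tool turned 90°.

Emit:
move_arm(plan=[[0,0,0,-1.5,0,0,0.18],[0,0,0,-3,0,0,0.18],[0,0,0,-3,0,-3,0.0],[0,0,0,-3,0,-6,-0.06],[0,0,0,-3,0,-8,-0.06]])

```text
time_s: 7.55
position: [0.4344, 0.0484, 0.1022]
tool_rot: [[1.0, 0.027, 0.003], [0.027, -1.0, -0.001], [0.003, 0.001, -1.0]]
ft_force: [-0.5, -0.5, -0.2]
grip_width: 0.04
gripper_force: 0.0
```

Emit:
move_arm(plan=[[0,0,-8,1.7,1.8,0,-0.06],[0,0,-16,3.5,3.6,0,-0.06],[0,0,-24,5.2,5.4,0,-0.06],[0,0,-32,7,7.2,0,-0.06],[0,0,-40,8.6,8.95,0,-0.06]])

```text
time_s: 8.05
position: [0.5231, -0.0397, 0.1005]
tool_rot: [[0.745, 0.667, 0.002], [0.667, -0.745, -0.001], [0.001, 0.002, -1.0]]
ft_force: [1.0, 0.4, -0.8]
grip_width: 0.0401
gripper_force: 0.0
```

Emit:
move_arm(plan=[[0,0,-8,0,0,0,-0.06],[0,0,-16,0,0,0,-0.06],[0,0,-24,0,0,0,-0.06],[0,0,-32,0,0,0,-0.06],[0,0,-40,0,0,0,-0.06]])

```text
time_s: 8.55
position: [0.5223, -0.0389, 0.1004]
tool_rot: [[0.142, 0.99, 0.001], [0.99, -0.142, -0.0], [-0.0, 0.002, -1.0]]
ft_force: [-1.0, 0.1, 0.7]
grip_width: 0.04
gripper_force: 0.0
```

Emit:
move_arm(plan=[[0,0,-5,0,0,0,-0.06],[0,0,-10,0,0,0,-0.06],[0,0,-10,0,0,0,-0.06]])

```text
time_s: 8.85
position: [0.5222, -0.0388, 0.1004]
tool_rot: [[-0.027, 1.0, 0.001], [1.0, 0.027, -0.0], [-0.0, 0.001, -1.0]]
ft_force: [-0.4, -0.1, 0.6]
grip_width: 0.0401
gripper_force: 0.0
```

Run:
```python
from h import *
o=env.observe(); print(o["position"],toB(o["position"])*1e3, o["time_s"],o["q"])
print(rel(fromB([.044,-.101]),.02,91.3))
p=netpose()
```

```text
[ 0.52222668 -0.03883202  0.10041961] [  46.53449362 -101.51441836] 8.85 [-1.72179101e+01  2.70063114e+01  8.99247058e+01 -2.30517425e-03
  6.29975651e+01 -1.87701678e+01]
[ 0.25  0.06 -0.26  8.04]
top stone 0.6 board mm [ 42.  -19.9]
top mask 505
side stone 0.56 board mm [45.9 -9.5]
side lay_edge 0.86 board mm [ 91.7 -15.5]
side mask 989
```

Emit:
move_arm(plan=[[0,0,0,0,-0.3,3,-0.06],[0,0,0,0,-0.3,6,-0.06],[0,0,0,0,-0.3,8,-0.06],[0,0,0,0.4,-0.3,8,-0.06],[0,0,0,0.8,-0.3,8,-0.06]])

```text
time_s: 9.75
position: [0.5188, -0.0304, 0.0208]
tool_rot: [[-0.026, 1.0, 0.0], [1.0, 0.026, -0.0], [-0.0, 0.0, -1.0]]
ft_force: [-0.1, 0.8, 0.1]
grip_width: 0.0401
gripper_force: 0.0
```

Emit:
move_arm(plan=[[0,0,0,0.4,0,0,-0.06],[0,0,0,0.8,0,0,-0.06],[0,0,0,1.2,0,0,-0.06],[0,0,0,1.6,0,0,-0.06],[0,0,0,2.0,0,0,-0.06]])

```text
time_s: 10.25
position: [0.519, -0.0112, 0.0215]
tool_rot: [[-0.027, 1.0, 0.003], [1.0, 0.027, -0.002], [-0.002, 0.003, -1.0]]
ft_force: [-1.1, -5.5, 1.4]
grip_width: 0.0402
gripper_force: 3.0
```

Emit:
move_arm(plan=[[0,0,0,0.4,0,0,-0.06],[0,0,0,0.8,0,0,-0.06],[0,0,0,1.2,0,0,-0.06],[0,0,0,1.6,0,0,-0.06],[0,0,0,2.0,0,0,-0.06]])

```text
time_s: 10.75
position: [0.5184, 0.0088, 0.0215]
tool_rot: [[-0.026, 1.0, 0.003], [1.0, 0.026, -0.002], [-0.002, 0.003, -1.0]]
ft_force: [-0.2, -6.4, 2.5]
grip_width: 0.04
gripper_force: 3.1
```

Emit:
move_arm(plan=[[0,0,0,0.4,0,0,-0.06],[0,0,0,0.8,0,0,-0.06],[0,0,0,1.2,0,0,-0.06],[0,0,0,1.6,0,0,-0.06],[0,0,0,2.0,0,0,-0.06]])

```text
time_s: 11.25
position: [0.5179, 0.0288, 0.0215]
tool_rot: [[-0.026, 1.0, 0.003], [1.0, 0.026, -0.002], [-0.002, 0.003, -1.0]]
ft_force: [0.1, -6.0, 1.2]
grip_width: 0.04
gripper_force: 3.2
```

Run:
```python
from h import *
o=env.observe(); print(toB(o["position"])*1e3, o["time_s"])
p=netpose()
```

```text
[ 43.72977819 -33.77240143] 11.25
top stone 0.68 board mm [41.5 28.1]
top mask 289
side stone 0.96 board mm [46.3 43.7]
side lay_edge 0.9 board mm [90.8 30.2]
side mask 797
```

Emit:
move_arm(plan=[[0,0,0,0.2,0,0,-0.06],[0,0,0,0.4,0,0,-0.06]])

```text
time_s: 11.85
position: [0.517, 0.0328, 0.0204]
tool_rot: [[-0.026, 1.0, 0.0], [1.0, 0.026, -0.001], [-0.001, 0.0, -1.0]]
ft_force: [-0.4, -5.7, 2.5]
grip_width: 0.0401
gripper_force: 3.1
```

Emit:
move_arm(plan=[[0,0,0,0.1,0,0,-0.06],[0,0,0,0.2,0,0,-0.06]])

```text
time_s: 12.05
position: [0.5169, 0.0348, 0.0204]
tool_rot: [[-0.026, 1.0, 0.0], [1.0, 0.026, -0.001], [-0.001, 0.0, -1.0]]
ft_force: [0.1, -6.7, 1.8]
grip_width: 0.0401
gripper_force: 3.1
```

Emit:
move_arm(plan=[[0,0,0,0.1,0,0,-0.06],[0,0,0,0.2,0,0,-0.06]])

```text
time_s: 12.25
position: [0.517, 0.0364, 0.0204]
tool_rot: [[-0.027, 1.0, 0.0], [1.0, 0.027, -0.002], [-0.002, 0.0, -1.0]]
ft_force: [-1.0, -13.3, 1.7]
grip_width: 0.0405
gripper_force: 6.8
```

The force rose to 13 N, so the stone is against the stop. Now I go round to the front face to seat it on the fence.

Emit:
move_arm(plan=[[0,0,0,-1,0,0,-0.06],[0,0,0,-2,0,0,-0.06],[0,0,0,-2,0,-3,0.1],[0,0,0,-2,0,-6,0.18],[0,0,0,-2,0,-8,0.18]])

```text
time_s: 12.75
position: [0.5175, 0.0168, 0.1019]
tool_rot: [[-0.026, 1.0, 0.001], [1.0, 0.026, 0.0], [0.0, 0.001, -1.0]]
ft_force: [-0.2, 0.5, -0.9]
grip_width: 0.0503
gripper_force: 0.0
```

Emit:
move_arm(plan=[[0,0,8,1.6,-1.4,0,0.18],[0,0,16,3.2,-2.8,0,0.18],[0,0,24,4.8,-4.2,0,0.18],[0,0,32,6.4,-5.6,0,0.18],[0,0,40,7.8,-7,0,0.18]])

```text
time_s: 13.25
position: [0.4445, 0.0937, 0.1002]
tool_rot: [[0.627, 0.779, -0.001], [0.779, -0.627, 0.0], [-0.0, -0.001, -1.0]]
ft_force: [1.2, 0.3, 0.3]
grip_width: 0.0506
gripper_force: 0.0
```

Emit:
move_arm(plan=[[0,0,8,0,0,0,0.18],[0,0,16,0,0,0,0.18],[0,0,24,0,0,0,0.18],[0,0,32,0,0,0,0.18],[0,0,40,0,0,0,0.18]])

```text
time_s: 13.75
position: [0.4451, 0.0931, 0.1002]
tool_rot: [[0.981, 0.193, -0.001], [0.193, -0.981, 0.0], [-0.001, -0.001, -1.0]]
ft_force: [-0.1, 0.4, -0.3]
grip_width: 0.0503
gripper_force: 0.0
```

Emit:
move_arm(plan=[[0,0,5,0,0,0,0.18],[0,0,10,0,0,0,0.18],[0,0,10,0,0,0,0.18]])

```text
time_s: 14.05
position: [0.4451, 0.0931, 0.1002]
tool_rot: [[1.0, 0.025, -0.001], [0.025, -1.0, 0.0], [-0.001, -0.0, -1.0]]
ft_force: [-0.8, -0.6, -0.2]
grip_width: 0.0502
gripper_force: 0.0
```

Run:
```python
from h import *
o=env.observe(); print(toB(o["position"])*1e3, o["time_s"],o["q"])
print(rel(fromB([-.027,.032]),.02,1.3))
p=netpose()
```

```text
[-27.53324766  32.17055342] 14.05 [-3.16652082e+00  2.13767668e+01  1.00458829e+02  2.19910328e-02
  5.81977580e+01  8.53852213e+01]
[0.14 0.06 0.02 8.02]
top stone 0.74 board mm [35.4 39.8]
top mask 254
side stone 0.89 board mm [42.2 53.5]
side lay_edge 0.56 board mm [84.4 36.3]
```

Emit:
move_arm(plan=[[0,0,0,0,0,3,0.18],[0,0,0,0,0,6,0.18],[0,0,0,0,0,8,0.18],[0,0,0,0.5,0,8,0.18],[0,0,0,1,0,8,0.18]])

```text
time_s: 14.95
position: [0.456, 0.0938, 0.0208]
tool_rot: [[1.0, 0.027, 0.0], [0.027, -1.0, 0.0], [0.0, -0.0, -1.0]]
ft_force: [-0.2, 0.3, 0.6]
grip_width: 0.0503
gripper_force: 0.0
```

Emit:
move_arm(plan=[[0,0,0,0.2,0,0,0.18],[0,0,0,0.4,0,0,0.18],[0,0,0,0.6,0,0,0.18]])

```text
time_s: 15.25
position: [0.4617, 0.0939, 0.021]
tool_rot: [[1.0, 0.026, 0.001], [0.026, -1.0, -0.0], [0.001, 0.0, -1.0]]
ft_force: [0.1, -0.1, 0.9]
grip_width: 0.0502
gripper_force: 0.0
```

Emit:
move_arm(plan=[[0,0,0,0.1,0,0,0.18],[0,0,0,0.2,0,0,0.18]])

```text
time_s: 15.45
position: [0.4624, 0.094, 0.0204]
tool_rot: [[1.0, 0.026, -0.002], [0.026, -1.0, -0.0], [-0.002, -0.0, -1.0]]
ft_force: [-6.7, -1.0, 4.1]
grip_width: 0.0504
gripper_force: 3.1
```

Emit:
move_arm(plan=[[0,0,0,0.1,0,0,0.18],[0,0,0,0.2,0,0,0.18]])

```text
time_s: 15.65
position: [0.4629, 0.094, 0.0202]
tool_rot: [[1.0, 0.027, -0.006], [0.027, -1.0, -0.0], [-0.006, -0.0, -1.0]]
ft_force: [-11.4, -3.3, 8.5]
grip_width: 0.0502
gripper_force: 5.6
```

Emit:
move_arm(plan=[[0,0,0,0.1,0,0,0.18],[0,0,0,0.2,0,0,0.18]])

```text
time_s: 15.85
position: [0.4646, 0.0941, 0.0202]
tool_rot: [[1.0, 0.027, -0.006], [0.027, -1.0, -0.0], [-0.006, 0.0, -1.0]]
ft_force: [-10.6, -2.5, 8.1]
grip_width: 0.0502
gripper_force: 5.3
```

Emit:
move_arm(plan=[[0,0,0,0.1,0,0,0.18],[0,0,0,0.2,0,0,0.18]])

```text
time_s: 16.05
position: [0.4666, 0.0942, 0.0202]
tool_rot: [[1.0, 0.027, -0.006], [0.027, -1.0, -0.0], [-0.006, -0.0, -1.0]]
ft_force: [-9.6, -1.9, 7.9]
grip_width: 0.0506
gripper_force: 5.3
```

Emit:
move_arm(plan=[[0,0,0,0,0,0,0.18]])

```text
time_s: 16.15
position: [0.4667, 0.0942, 0.0201]
tool_rot: [[1.0, 0.027, -0.006], [0.027, -1.0, -0.0], [-0.006, -0.0, -1.0]]
ft_force: [-9.9, -1.9, 7.8]
grip_width: 0.0504
gripper_force: 5.1
```

Emit:
move_arm(plan=[[0,0,0,0.1,0,0,0.18],[0,0,0,0.2,0,0,0.18]])

```text
time_s: 16.35
position: [0.4666, 0.0942, 0.02]
tool_rot: [[1.0, 0.027, -0.011], [0.027, -1.0, -0.0], [-0.011, -0.0, -1.0]]
ft_force: [-21.2, -3.5, 16.4]
grip_width: 0.0502
gripper_force: 10.6
```

Emit:
move_arm(plan=[[0,0,0,0.1,0,0,0.18],[0,0,0,0.2,0,0,0.18]])

```text
time_s: 16.55
position: [0.4665, 0.0943, 0.0198]
tool_rot: [[1.0, 0.027, -0.015], [0.027, -1.0, -0.0], [-0.015, -0.0, -1.0]]
ft_force: [-27.6, -5.0, 21.8]
grip_width: 0.0505
gripper_force: 14.5
```

Run:
```python
from h import *
o=env.observe(); print(toB(o["position"])*1e3, o["time_s"])
R=np.array(o["tool_rot"]);x=R[:2,0]
p=env.get_image("side"); S=[*fromB([.048,.039]),BOARD[2]]; crop(p,"a3.png",S)
```

```text
[-6.12471351 32.8618706 ] 16.55
```

View pics/a3.png

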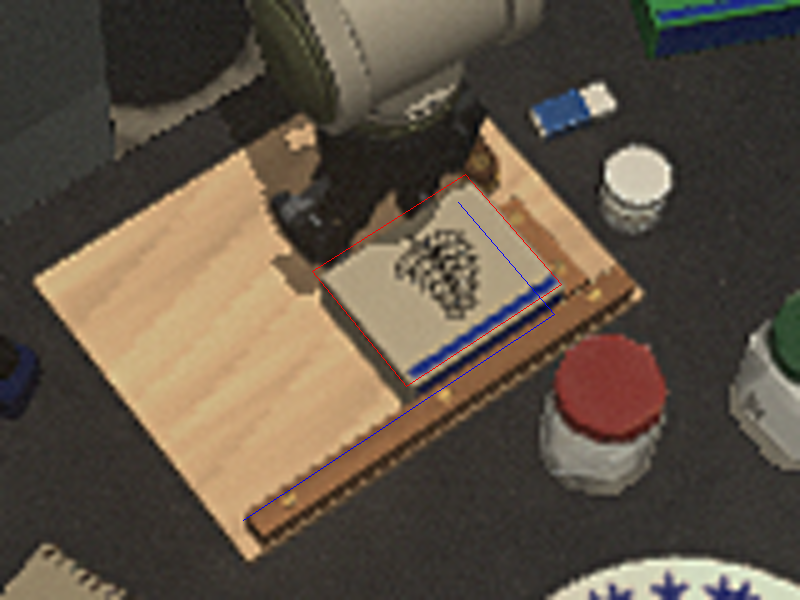

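The stone is firmly seated in the corner: 27 N with no further movement, and the picture agrees. From the contacts, my board estimate was about 2 mm short, so I correct it. Next I withdraw and go to the far side of the knob with shut fingers.

Emit:
move_arm(plan=[[0,0,0,-1.5,0,0,0.18],[0,0,0,-3.5,0,0,0.18],[0,0,0,-3.5,0,-3,-1],[0,0,0,-3.5,0,-6,-1],[0,0,0,-3.5,0,-8,-1]])

```text
time_s: 17.1
position: [0.4387, 0.0933, 0.1022]
tool_rot: [[1.0, 0.026, 0.002], [0.026, -1.0, -0.0], [0.002, 0.0, -1.0]]
ft_force: [-0.0, 0.7, -0.5]
grip_width: 0.0066
gripper_force: 0.0
```

Emit:
move_arm(plan=[[0,0,0,-0.4,-3,0,-1],[0,0,0,-0.8,-6,0,-1],[0,0,0,-1.2,-9,0,-1],[0,0,0,-1.8,-11.4,0,-1],[0,0,0,-1.8,-11.4,0,-1]])

```text
time_s: 17.6
position: [0.4165, 0.2088, 0.1004]
tool_rot: [[1.0, 0.029, 0.0], [0.029, -1.0, 0.0], [0.0, -0.0, -1.0]]
ft_force: [-0.6, -0.3, -0.5]
grip_width: -0.0001
gripper_force: 0.0
```

```bash
sed -i 's/^BOARD=.*/BOARD=np.array([.4754,.0633,.0227])/' h.py
python3 - <<'E'
from h import *
o=env.observe(); print(toB(o["position"])*1e3, o["time_s"],o["grip_width"])
print(rel(fromB([-.0565,.1455]),.034,1.3))
for n in("top","side"):
    p=env.get_image(n)
    for k,z in(("button_pivot",.028),("button_knob",.042),("stone",.012),("lay_edge",.012)):
        for q in env.tip_of(k,p)[:2]: print(n,k,round(q["conf"],2),np.round(toB(at(p,q["pixel"],z))*1e3,1))
S=[*fromB([.048,.039]),BOARD[2]]; crop(p,"a4.png",S)
E
```

```text
[-55.61574606 146.7908461 ] 17.6 -0.00012436142364302276
[ 0.39 -0.09  0.13  6.64]
top button_pivot 0.62 [-17.1 114.4]
top button_pivot 0.55 [ -29.5 -323.9]
top button_knob 0.68 [-53.2 115.5]
top stone 0.83 [-33.9 320.6]
top stone 0.59 [41.2 40.1]
side button_pivot 0.44 [  4.9 113.3]
side button_knob 0.61 [ 24.4 -15.9]
side button_knob 0.48 [-53.6 122.7]
side stone 0.89 [37.9 55.1]
side stone 0.76 [-41.9 329.2]
side lay_edge 0.6 [ 10.5 303.4]
side lay_edge 0.58 [89.5 40.1]
```

View pics/a4.png

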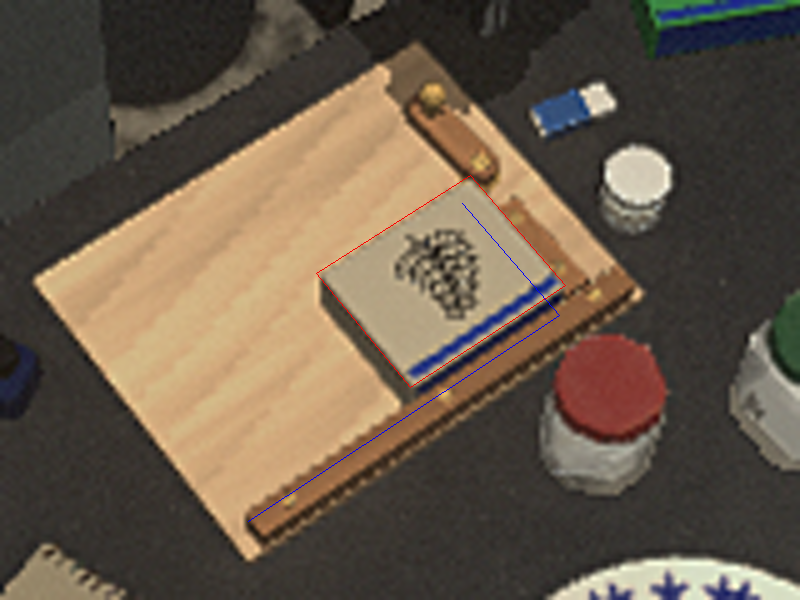

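The stone matches the home overlay, with its corners at (318,272), (470,178), (563,287) and (410,387), and the knob at (432,95) is free. Pushing the button now.

Emit:
move_arm(plan=[[0,0,0,-0.1,0.1,3,-1],[0,0,0,-0.1,0.1,5.5,-1],[0,0,0,-0.1,0.1,6.6,-1],[0,0,0,-0.1,0.5,6.6,-1],[0,0,0,-0.1,0.9,6.6,-1]])

```text
time_s: 18.6
position: [0.4168, 0.1974, 0.0346]
tool_rot: [[1.0, 0.026, 0.0], [0.026, -1.0, 0.0], [0.0, -0.0, -1.0]]
ft_force: [-0.7, -0.8, 0.3]
grip_width: -0.0002
gripper_force: 0.0
```

Emit:
move_arm(plan=[[0,0,-4,-0.15,0.33,0,-1],[0,0,-8,-0.27,0.66,0,-1],[0,0,-12,-0.37,1.0,0,-1],[0,0,-16,-0.44,1.35,0,-1],[0,0,-20,-0.49,1.71,0,-1]])

```text
time_s: 19.1
position: [0.4127, 0.1802, 0.0354]
tool_rot: [[0.929, 0.369, 0.002], [0.369, -0.929, 0.001], [0.002, 0.0, -1.0]]
ft_force: [0.5, 1.5, -0.8]
grip_width: -0.0001
gripper_force: 0.5
```

Emit:
move_arm(plan=[[0,0,-4,-0.15,0.33,0,-1],[0,0,-8,-0.27,0.66,0,-1],[0,0,-12,-0.37,1.0,0,-1],[0,0,-16,-0.44,1.35,0,-1],[0,0,-20,-0.49,1.71,0,-1]])

```text
time_s: 19.6
position: [0.4144, 0.1625, 0.0354]
tool_rot: [[0.747, 0.665, 0.002], [0.665, -0.747, 0.0], [0.002, 0.001, -1.0]]
ft_force: [-0.4, 1.5, 0.9]
grip_width: 0.0003
gripper_force: 0.5
```

Emit:
move_arm(plan=[[0,0,-4,-0.15,0.33,0,-1],[0,0,-8,-0.27,0.66,0,-1],[0,0,-12,-0.37,1.0,0,-1],[0,0,-16,-0.44,1.35,0,-1],[0,0,-20,-0.49,1.71,0,-1]])

```text
time_s: 20.1
position: [0.4219, 0.1465, 0.0353]
tool_rot: [[0.475, 0.88, 0.002], [0.88, -0.475, 0.0], [0.001, 0.001, -1.0]]
ft_force: [-0.5, 1.0, -1.0]
grip_width: 0.0
gripper_force: 0.5
```

Emit:
move_arm(plan=[[0,0,-4,-0.15,0.33,0,-1],[0,0,-8,-0.27,0.66,0,-1],[0,0,-12,-0.37,1.0,0,-1],[0,0,-16,-0.44,1.35,0,-1],[0,0,-20,-0.49,1.71,0,-1]])

```text
time_s: 20.6
position: [0.4345, 0.134, 0.0353]
tool_rot: [[0.145, 0.989, 0.001], [0.989, -0.145, 0.0], [0.0, 0.001, -1.0]]
ft_force: [-1.7, 0.9, 0.1]
grip_width: -0.0001
gripper_force: 0.5
```

Run:
```python
from h import *
o=env.observe(); print(toB(o["position"])*1e3, o["time_s"],o["ft_force"])
R=np.array(o["tool_rot"]);print(np.degrees(np.arctan2(R[1,0],R[0,0])))
```

```text
[-39.30802009  71.58425117] 20.6 [-1.71117169  0.88613127  0.13255341]
81.65213212923871
```

Emit:
move_arm(plan=[[0,0,-4,-0.15,0.33,0,-1],[0,0,-7,-0.24,0.58,0,-1],[0,0,-10,-0.32,0.83,0,-1]])

```text
time_s: 20.9
position: [0.4422, 0.1296, 0.0353]
tool_rot: [[-0.028, 1.0, 0.001], [1.0, 0.028, 0.0], [0.0, 0.001, -1.0]]
ft_force: [-0.5, 0.1, 0.2]
grip_width: 0.0001
gripper_force: 0.5
```

Emit:
move_arm(plan=[[0,0,0,0,0.1,0,-1],[0,0,0,0,0.2,0,-1]])

```text
time_s: 21.1
position: [0.4427, 0.1297, 0.0349]
tool_rot: [[-0.025, 1.0, -0.002], [1.0, 0.025, -0.0], [-0.0, -0.002, -1.0]]
ft_force: [-8.3, -1.4, 7.6]
grip_width: -0.0001
gripper_force: 4.5
```

Emit:
move_arm(plan=[[0,0,0,0,0.1,0,-1],[0,0,0,0,0.2,0,-1]])

```text
time_s: 21.3
position: [0.4431, 0.1297, 0.0347]
tool_rot: [[-0.025, 1.0, -0.006], [1.0, 0.025, -0.001], [-0.001, -0.006, -1.0]]
ft_force: [-15.2, -4.1, 12.9]
grip_width: -0.0004
gripper_force: 7.7
```

The button is hard against its end stop at 15 N. I withdraw and check.

Emit:
move_arm(plan=[[0,0,0,0,-1.5,0,-1],[0,0,0,0,-3,0,-1],[0,0,0,0,-3,-4,-1],[0,0,0,0,-3,-8,-1],[0,0,0,0,-3,-11,-1]])

```text
time_s: 21.8
position: [0.4164, 0.1291, 0.1472]
tool_rot: [[-0.025, 1.0, 0.004], [1.0, 0.025, 0.0], [-0.0, 0.004, -1.0]]
ft_force: [0.8, -1.2, -0.3]
grip_width: 0.0
gripper_force: 0.0
```

Emit:
move_arm(plan=[[0,0,0,-4,-2,-3,-1],[0,0,0,-8,-4,-6,-1],[0,0,0,-12,-6,-8,-1],[0,0,0,-16,-6,-8,-1],[0,0,0,-20,-6,-8,-1]])

```text
time_s: 22.3
position: [0.3607, -0.0743, 0.226]
tool_rot: [[-0.024, 1.0, 0.004], [1.0, 0.024, -0.003], [-0.003, 0.004, -1.0]]
ft_force: [0.5, 0.6, -0.5]
grip_width: -0.0
gripper_force: 0.0
```

Run:
```python
from h import *
p=env.get_image("side"); S=[*fromB([.048,.039]),BOARD[2]]; crop(p,"a5.png",S)
o=env.observe(); print(o["position"],o["ft_force"])
```

```text
[ 0.36166294 -0.0789712   0.22561743] [ 2.7470072  -3.58383355  0.87846744]
```

View pics/a5.png

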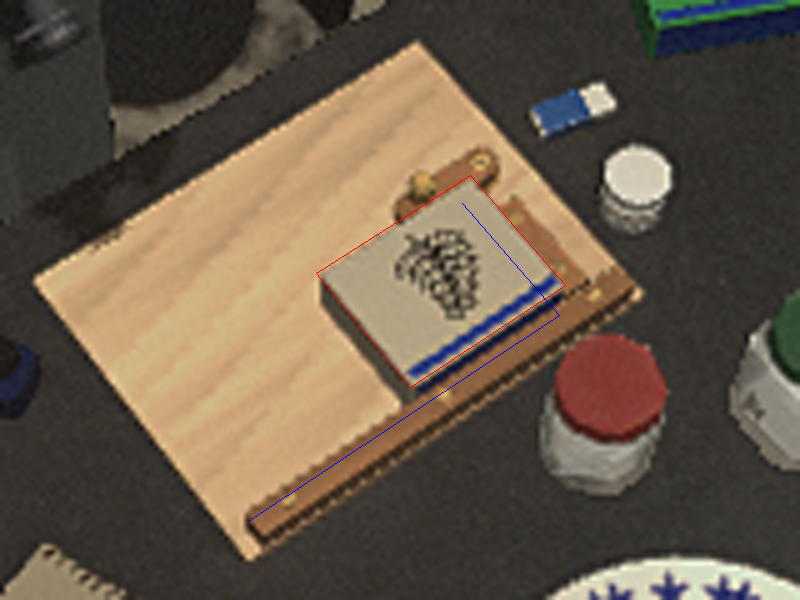

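The button lies closed along the stone's front, with the knob at (422,185) and the pivot at (480,160). The stone is still at home and the bystanders in view (eraser, pot, ink bottle) have not moved. Handing in.

```bash
python3 -c "
from rig import env
print(env.close_job())"
```

```text
the job is handed in; nothing more can be done
None
```

I handed the job in at about 22 s of the 67 s allowed: the stone is seated in the corner of fence and stop, and the turn-button is closed across its front; the hand-in returned no verdict.

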